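Show the printed pot to the inspection camera

ROBOT

A 6-joint arm with a two-finger parallel gripper is mounted at the origin on the work surface. World frame = base frame: x ahead of the robot, y to its left, z up, the work surface at z = 0. Lengths are in m, angles in rad, forces in N, time in s.
With the tool pointing down it reaches from about 0.325 to 0.775 m from the base axis. Payload 9.3 kg.
Tool frame: the origin (TCP) lies at the very end of the fingers, on their centre line; the grasp point (between the pads) lies 19 mm behind it; z points along the fingers, y is the line along which they close (so a half turn about z gives the same grasp; the last joint's range is limited). The gripper opens to 85 mm and grips with 20 to 120 N. Pads are 22 mm wide; open, the fingers measure 114 mm over their backs; the gripper's body (76 mm by 85 mm) begins 54 mm behind the grasp point. The pads swing forward as they close: fully open they stand 13 mm farther back than shut.
Start: joints at [-1.415, 0.259, 0.021, 1.334, 0, 1.418], TCP at [0.167, -0.524, 0.231] pointing down, gripper open.
Joint ranges: [-3.04, 3.04], [-0.91, 1.82], [-1.04, 1.36], [-1.92, 1.95], [-1.52, 1.45], [-3.14, 3.14]. Speed limits (rad/s): [2.22, 2.22, 2.79, 3.14, 3.14, 3.14].

INTERFACE

Orientations are given as a unit quaternion [x, y, z, w].
In Python, from workcell import r gives the robot as it stands.
- The arm moves only by the tool creep_tool, called after "Request:" as name(argument=value, ...) on one line, values as JSON. Schema: {"type":"object","properties":{"offsets":{"type":"array","items":{"type":"number"},"minItems":5,"maxItems":50},"only":{"type":"string"},"quiet":{"type":"boolean"},"lines":{"type":"string"}},"required":["offsets"],"additionalProperties":false}. offsets is one flat list of numbers that holds 1 to 10 rows one after another, with no inner brackets; each row has 5 numbers: dx, dy, dz in shares of the most that a row can go, 1 being 50 mm, then a turn about the tool's z in units of 0.05 rad, then the finger opening in m; each row shifts and turns the commanded pose from where the row before left it, along the tool's axes as they then stand; what a row does not reach is not made up. A row lasts 1/10 s, in which the tool goes at most 0.05 m and 0.15 rad, less where a joint would pass 70% of its speed; a pose out of reach is approached as far as the arm can. The fingers move at their own pace and stop on an object; the grip force is fixed at half the most. Time passes only in rows, so rows that do not move let the fingers close. The tool returns the time, the measured TCP pose, the force, the opening and the grip force at its end. only (a regular expression) keeps the lines of the reply that match it, lines (a string "A,B") keeps lines A to B, and quiet returns only ok. Input that does not fit is refused with a message, and nothing moves.
- r.state(): the state, without advancing time (a new reading comes with each control period).
- r.capture(name): name is "side" or "top" or "wrist"; returns the picture (384x512x3 uint8, blue, green, red); there is no depth.
- r.get_calibration(name): a dict with "fovy" (degrees; the focal length in pixels is half the picture's height over the tangent of half this angle, whatever the lens; pixels are square), "cx", "cy" (the principal point, pixels), "rvec" (rotation vector, rad) and "tvec" (3), from world to camera coordinates, as OpenCV has them. Camera axes: x right, y down, z forward; pixel columns grow to the right and rows downward; lengths in m; the calibration is good to about 2 mm. The wrist camera is an equidistant fisheye: a pixel r from the principal point sees the ray r / f radians off the axis. A picture is of the moment at which its call begins: read the wrist's pose just before it. get_calibration takes no time and is no camera call; for the wrist camera it gives the pose at the moment of the call.
- r.job_done(): hands the job in; it is judged then, once.
The state is a dict: "clock": time; "joint_positions": joint angles; "dq": joint speeds; "effort": joint torques, N m; "tool_pos": TCP position; "tool_rot": TCP orientation; "contact_force": force on the tool from outside, world axes, zero at the start; "ft_torque": the same for the moment, N m; "opening": finger opening in m; "finger_force": force on a finger pad.
Only numpy, scipy, OpenCV 4.12 (cv2) and the standard library are available. Lean on these libraries where they do the work, as an engineer would, in place of code of your own. Each camera call takes 0.05 s, during which the arm holds its last target. There are 200 camera calls.

TASK

The square yellow printed pot stands mouth-down on the bench: turn it over so that it first stands mouth-up on the bench, then lift it and hold it mouth-up and level in the air for the inspection camera, its middle straight in front of the lens at lens height and about 15 cm from the lens glass. Finish while still holding it there, still and clear of everything but the gripper; do not put it down. Leave the other things on the bench where they are.

Things in the scene. Friction and masses are not known exactly. Their poses are not given: they have to be found in the camera images.
- pot: loose yellow printed pot, a square box open at one end: 52 x 52 mm outside, 60 mm from underside to rim, flat walls and floor 4 mm thick, about 90 g. Origin: centre of the outside of its closed bottom; z points from the bottom out of the mouth (down at the start), x and y are square to its flat sides. Does not roll on its side; grip it across two facing sides
- pot_mid (a point): middle of the pot, on its axis, 30 mm from the bottom and from the rim; axes as the pot's
- lens (a point): centre of the lens glass of the inspection camera, a white 46 mm cube with a black 36 mm wide lens barrel. x points from the glass into the camera, so in front is along -x; y is level, to the left seen from the robot; z is up. Lens height differs from run to run (0.16 to 0.22 m above the bench) but stays put
- camera: fixed stand of the inspection camera, left of the pot and farther from the robot: grey foot 120 x 100 x 12 mm, 18 mm steel column 300 mm high. Origin on the bench 22 mm behind the lens glass; the foot reaches from 30 mm before the origin to 90 mm behind it, the column is 45 mm behind it; -x is the way the camera looks
- table: the wooden bench, its top at z = 0
- screwdriver: bystander, leave alone: screwdriver with a yellow handle, lying on the bench on the left
- cutters: bystander, leave alone: small flush cutters with two black grips, 145 mm long, 12 mm high, lying on the bench on the left
- rule: bystander, leave alone: flat steel rule, 200 x 26 x 4 mm, lying on the bench on the right
- spool_ring: bystander, leave alone: yellow printed ring, 60 mm across, 14 mm high, flat on the bench on the right
- bracket: bystander, leave alone: yellow printed L-bracket, 60 x 30 mm, 30 mm high, on the bench beyond the pot
- glue: bystander, leave alone: small white bottle, 44 mm across, 100 mm high, standing on the bench on the left

How it is judged:
By the outcome, as a careful person would: the job done as asked, in the order asked, and still so for the second after the job is handed in, while the arm keeps its last pose, push and grip.
It also fails if it takes over 72 s, if anything falls off the work surface, if the arm or the gripper's body presses on something with over 40 N, if the wrist force passes 120 N, or if a joint passes its speed limit or range.

## Working session

There is one attempt and no reset: what is moved stays moved. The work goes in short steps, Python scripts to look and compute and a tool call to move; the robot and the scene stay as the last step left them, time stands still between calls to the robot, and variables do not carry over. Pictures are saved under pics/ and viewed, at most 10 in all, crops included, and the job is handed in when it is done.

```bash
ls; mkdir -p pics; python3 - <<'E'
from workcell import r
import cv2
for n in("side","top"):
    cv2.imwrite(f"pics/{n}0.png",r.capture(n)); print(n,r.get_calibration(n))
print(r.get_calibration("wrist")); print(r.state())
E
python3 -c "
import cv2,numpy as np
cv2.imwrite('pics/a.png',cv2.resize(np.vstack([cv2.imread('pics/%s0.png'%n) for n in('side','top')]),(400,600)))"
```

```text
pics
workcell.py
side {'fovy': 55.56449091777413, 'cx': 249.04824572237894, 'cy': 191.51619008870858, 'rvec': array([ 2.36704009, -0.63573021,  0.20839832]), 'tvec': array([-0.47696254,  0.33068663,  0.96767489])}
top {'fovy': 46.42166935219754, 'cx': 253.74825185728284, 'cy': 193.50289782295238, 'rvec': array([ 2.0098061 , -2.20425673,  0.24045412]), 'tvec': array([0.08685539, 0.55772291, 1.47397893])}
{'fovy': 65.70646984690485, 'cx': 254.30106100008857, 'cy': 192.8865336842443, 'rvec': array([-2.31735627,  1.69306564,  0.27669239]), 'tvec': array([-0.54875096, -0.04076668,  0.38065205])}
{'clock': 0.1, 'joint_positions': array([-1.41458383e+00,  2.59130942e-01,  2.08416488e-02,  1.33369044e+00,
       -4.78513871e-05,  1.41816430e+00]), 'dq': array([ 0.002221  , -0.00014508,  0.00224417, -0.00138515, -0.00022185,
        0.00040711]), 'effort': array([ 4.39539188e-03, -5.56692624e+01,  3.45069087e+01,  1.16246939e-02,
       -1.56663609e-04,  1.61441523e-05]), 'tool_pos': array([ 0.16710297, -0.52373981,  0.23073088]), 'tool_rot': array([ 9.88100382e-01,  1.53809248e-01, -2.49849371e-05, -5.91660048e-04]), 'contact_force': array([-0.74702276,  0.04536246, -0.07680016]), 'ft_torque': array([ 0.00198453,  0.02929651, -0.003965  ]), 'finger_force': 0.0, 'opening': 0.08514096860349207}
```
View pics/side0.png

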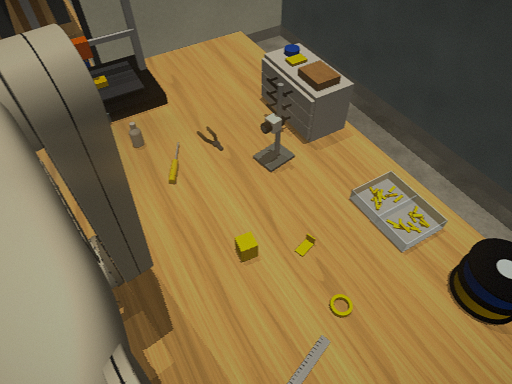

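View pics/top0.png

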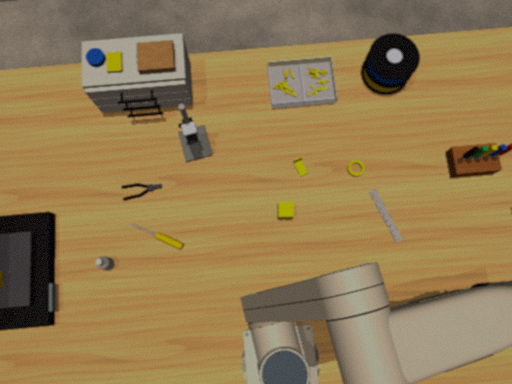

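The side view shows the pot at about (247,247), the camera stand at (273,150) and the bracket at (305,245). In the top view the pot is at (286,210) and the stand foot at (195,143), with the bracket at (300,167), the ring at (356,168) and the rule at (385,215). Next I'll measure the pot and look closely at the inspection camera.

```bash
cat > h.py <<'E'
import numpy as np, cv2
from workcell import r
from scipy.spatial.transform import Rotation as R
def cam(n):
    c=r.get_calibration(n); f=192/np.tan(np.radians(c["fovy"]/2))
    return c,f,R.from_rotvec(c["rvec"]).as_matrix()
def ray(n,uv,C=None):
    c,f,M=C or cam(n); d=(np.atleast_2d(uv)-[c["cx"],c["cy"]])/f
    if n=="wrist":
        t=np.linalg.norm(d,axis=1)[:,None]+1e-12; d=np.hstack([d/t*np.sin(t),np.cos(t)])
    else: d=np.hstack([d,np.ones((len(d),1))])
    return -M.T@c["tvec"], d@M      # origin, directions (world)
def plane(n,uv,z,C=None):
    o,d=ray(n,uv,C); return o+d*((z-o[2])/d[:,2])[:,None]
def cross(r1,r2):                    # nearest point of two rays
    (o1,d1),(o2,d2)=[(o,d[0]/np.linalg.norm(d[0])) for o,d in(r1,r2)]
    s=np.linalg.lstsq(np.c_[d1,-d2],o2-o1,rcond=None)[0]
    a,b=o1+s[0]*d1,o2+s[1]*d2; return (a+b)/2,np.linalg.norm(a-b)
def yellow(im): return cv2.inRange(cv2.cvtColor(im,cv2.COLOR_BGR2HSV),(24,170,60),(35,255,255))
def blobs(im,lo=40):
    return [c for c in cv2.findContours(yellow(im),0,2)[0] if cv2.contourArea(c)>lo]
E
python3 - <<'E'
from h import *
im=cv2.imread("pics/top0.png")
for c in blobs(im,25):
    p=plane("top",cv2.boxPoints(cv2.minAreaRect(c)),.06); print(cv2.contourArea(c),cv2.minAreaRect(c)[0],p[:,:2].round(3).tolist())
s=cv2.imread("pics/side0.png")
a=cv2.resize(im[95:170,165:240],(400,400),interpolation=2); b=cv2.resize(s[105:180,240:315],(400,400),interpolation=2)
d=cv2.resize(im[150:240,250:340],(400,400),interpolation=2)[:200]; e=cv2.resize(s[220:270,220:320],(400,200),interpolation=2)
cv2.imwrite("pics/crop.png",np.vstack([np.hstack([a,b]),np.hstack([cv2.resize(im[190:230,265:305],(200,200)),np.zeros((200,200,3),np.uint8),e])]))
print("tool x,y",R.from_quat(r.state()["tool_rot"]).as_matrix().round(3).tolist())
for n,uv,z in [("top",(286,210),.06),("top",(195,143),.0),("top",(300,167),.0),("top",(357,168),0),("top",(375,192),0),("top",(400,240),0)]: print(uv,plane(n,uv,z).round(3))
E
```

```text
125.5 (168.633544921875, 240.1061553955078) [[0.446, 0.381], [0.463, 0.372], [0.415, 0.288], [0.399, 0.297]]
225.0 (285.5, 210.0) [[0.526, -0.045], [0.522, -0.096], [0.467, -0.09], [0.471, -0.039]]
198.5 (355.75, 167.75001525878906) [[0.627, -0.288], [0.663, -0.331], [0.618, -0.365], [0.582, -0.321]]
129.0 (299.7759094238281, 166.1896514892578) [[0.672, -0.11], [0.682, -0.141], [0.62, -0.157], [0.61, -0.126]]
31.0 (491.689697265625, 148.27584838867188) [[0.652, -0.789], [0.665, -0.829], [0.645, -0.833], [0.632, -0.793]]
93.5 (285.4000244140625, 88.20000457763672) [[0.951, -0.071], [0.981, -0.088], [0.933, -0.159], [0.904, -0.141]]
49.5 (316.9459533691406, 73.32432556152344) [[0.983, -0.201], [1.014, -0.21], [0.997, -0.271], [0.966, -0.262]]
232.5 (113.37832641601562, 61.67478561401367) [[1.145, 0.531], [1.143, 0.478], [1.067, 0.476], [1.068, 0.528]]
tool x,y [[0.953, 0.304, -0.0], [0.304, -0.953, 0.001], [0.0, -0.001, -1.0]]
(286, 210) [[ 0.496 -0.069  0.06 ]]
(195, 143) [[0.786 0.231 0.   ]]
(300, 167) [[ 0.659 -0.142  0.   ]]
(357, 168) [[ 0.637 -0.346  0.   ]]
(375, 192) [[ 0.542 -0.398  0.   ]]
(400, 240) [[ 0.365 -0.459  0.   ]]
```

View pics/crop.png

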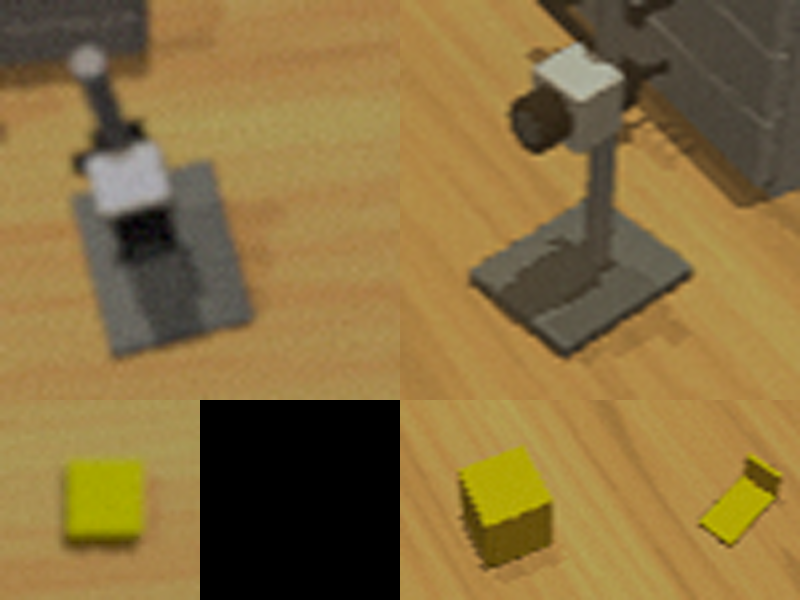

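In the crop, the lens barrel front is at about (264,128) in side-picture pixels. The foot corners in the top crop are (115,356), (253,318), (212,162) and (75,200). The pot stands almost square to the world axes. I'll move to the right of the pot and measure it with the wrist camera.

Careful with the scale: shifts go in shares of 50 mm and turns go in units of 0.05 rad. That gives: 0.04 m is 0.8, 0.043 m is 0.86.

Request:
creep_tool(offsets=[0.8,-0.48,0,0,0.085,0.86,-0.5,0,0,0.085,0.86,-0.5,0,0,0.085,0.86,-0.5,0,0,0.085,0.86,-0.5,0,0,0.085,0.86,-0.5,0,0,0.085,0.86,-0.5,0,0,0.085,0.86,-0.5,0,0,0.085,0.86,-0.5,0,0,0.085,0.86,-0.5,0,0,0.085])

```text
clock: 1.1
tool_pos: [0.4992, -0.1551, 0.2312]
tool_rot: [0.988, 0.154, -0.0, -0.0]
contact_force: [0.3, -1.7, 0.4]
opening: 0.0848
finger_force: 0.0
```

Request:
creep_tool(offsets=[0,0,0,-2.52,0.03,0,0,0,-2.52,0.03,0,0,0,-2.52,0.03,0,0,0,-2.52,0.03,0,0,0,-2.52,0.03,0,0,0,-2.52,0.03,0,0,0,-2.52,0.03,0,0,0,-2.52,0.03,0,0,0,-2.52,0.03,0,0,0,-2.52,0.03])

```text
clock: 2.1
tool_pos: [0.4981, -0.1569, 0.2309]
tool_rot: [0.706, 0.708, -0.0, -0.0]
contact_force: [-0.2, 0.1, -1.1]
opening: 0.0298
finger_force: 0.0
```

```bash
python3 - <<'E'
from h import *
T=lambda x,y:(165+x/5.333-.5,95+y/5.333-.5)
P=plane("top",[T(115,356),T(253,318),T(212,162),T(75,200)],.012)[:,:2]
c=P.mean(0); ax=(P[2]+P[3]-P[0]-P[1]); ax/=np.linalg.norm(ax)
print(P.round(3).tolist(),c,"heading",np.arctan2(*ax[::-1]), "lens xy",c-ax*.030-ax*.022)
L=c-ax*.052; o,d=ray("side",(240+128/5.333-.5,105+122/5.333-.5))
d=d[0]; t=((L-o[:2])@d[:2])/(d[:2]@d[:2]); print("lens by side ray",o+t*d)
k=c-ax*.03; o,d=ray("side",(240+179/5.333-.5,105+72/5.333-.5)); d=d[0]
print("cube top ctr",[ (o+((L+ax*s-o[:2])@d[:2])/(d[:2]@d[:2])*d).round(4).tolist() for s in(.03,.04,.05)])
i=r.capture("wrist"); cv2.imwrite("pics/w1.png",i); print(r.state()["tool_pos"])
for b in blobs(i,400): print(cv2.contourArea(b),plane("wrist",cv2.boxPoints(cv2.minAreaRect(b)),.06)[:,:2].round(4).tolist())
E
```

```text
[[0.715, 0.266], [0.733, 0.171], [0.848, 0.191], [0.829, 0.287]] [0.78142329 0.22882043] heading 0.17680787152248292 lens xy [0.73023396 0.21967425]
lens by side ray [0.73159174 0.2188344  0.17232325]
cube top ctr [[0.7679, 0.2196, 0.1952], [0.7717, 0.2253, 0.1897], [0.7755, 0.2311, 0.1842]]
[ 0.49811366 -0.15690157  0.23094684]
771.5 [[0.6042, -0.1254], [0.6498, -0.1096], [0.661, -0.1332], [0.6141, -0.1488]]
2313.0 [[0.472, -0.0894], [0.4771, -0.0381], [0.5284, -0.0429], [0.5239, -0.0945]]
```

View pics/w1.png

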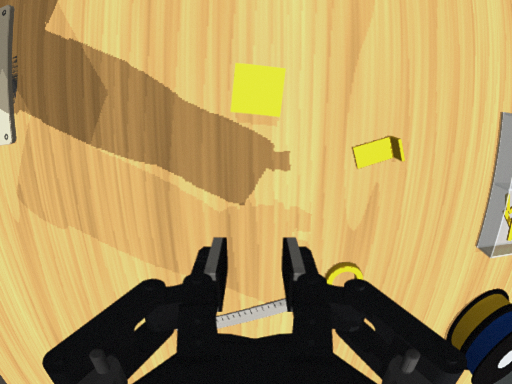

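The wrist view shows the pot top centred at about (258,90), with clear bench on its far (+y) side. That puts the pot at (0.500, -0.066) with yaw -5.3°, and the lens at about (0.731, 0.219, 0.172) with heading 0.177. The tool can't tilt, so I'll tip the pot toward +y by pushing near its top along the arc it should follow.

Converted, 0.04 m is 0.8, 0.027 m is 0.54, 0.095 rad is 1.9.

Request:
creep_tool(offsets=[0,0,0,1.9,0.03,0.4,-0.12,0.8,0,0.03,0,0,0.8,0,0.03,0,0,0.8,0,0.03,0,0,0.8,0,0.03,0,0,0.54,0,0.03,0.24,0,0,0,0.03,0,0,0,0,0.03])

```text
clock: 2.95
tool_pos: [0.4953, -0.1233, 0.0446]
tool_rot: [0.741, 0.672, -0.0, -0.001]
contact_force: [-0.2, 0.6, 0.1]
opening: 0.03
finger_force: 0.0
```

Request:
creep_tool(offsets=[0.12,0,0,0,0.03,0.1,0,0,0,0.03,0.1,0,0,0,0.03,0.08,0,-0.06,0,0.03,0.08,0,-0.06,0,0.03,0.08,0,-0.06,0,0.03,0,0,0,0,0.03])

```text
clock: 3.65
tool_pos: [0.4985, -0.0965, 0.054]
tool_rot: [0.74, 0.672, 0.0, 0.0]
contact_force: [0.0, -1.3, 2.1]
opening: 0.0302
finger_force: 1.0
```

```bash
python3 - <<'E'
from h import *
i=r.capture("side");j=r.capture("wrist")
cv2.imwrite("pics/t1.png",np.hstack([cv2.resize(i[200:290,200:320],(400,300),interpolation=2),cv2.resize(j,(400,300))]))
E
```

```text
(no output)
```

View pics/t1.png

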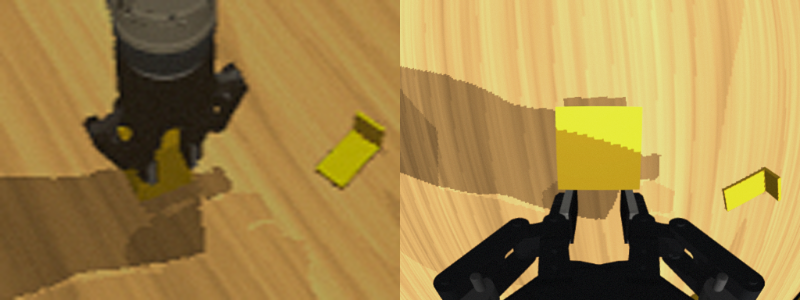

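Fingers are against the pot's near face, but the picture doesn't show whether it has tilted. I'll check the top quad for tilt or sliding.

```bash
cat >> h.py <<'E'
def pot(zs=(.06,)):
    i=r.capture("wrist"); b=max(blobs(i,300),key=cv2.contourArea)
    q=cv2.approxPolyDP(cv2.convexHull(b),6,True)[:,0].astype(float); print("px",q.tolist())
    for z in zs:
        p=plane("wrist",q,z)[:,:2]; print(z,p.round(4).tolist(),"edges",np.linalg.norm(p-np.roll(p,-1,0),axis=1).round(4),"mid",p.mean(0).round(4))
E
python3 -c "
from h import *
pot()"
```

```text
px [[309.0, 137.0], [307.0, 208.0], [296.0, 220.0], [252.0, 226.0], [202.0, 219.0], [199.0, 137.0]]
0.06 [[0.5297, -0.0358], [0.527, -0.0709], [0.5212, -0.0768], [0.499, -0.0778], [0.4743, -0.0717], [0.479, -0.0308]] edges [0.0352 0.0083 0.0223 0.0254 0.0411 0.0509] mid [ 0.505  -0.0606]
```

The far edge moved forward about 7 mm and its width didn't change, so the pot is sliding, not tipping: bench friction is low. Instead I'll grip only the top leading corner with a small pad overlap, which resists turning very little. Then I'll press down and roll the pot over its lower leading edge. First I'll re-measure.

Converted, -0.04 m is -0.8, -0.01 m is -0.2.

Request:
creep_tool(offsets=[-0.2,0,0,0,0.03,0,0,-0.8,0,0.07,0,0,-0.8,0,0.07,0,0,-0.8,0,0.07,0,0,0,0,0.07,0,0,0,0,0.07])

```text
clock: 4.4
tool_pos: [0.4973, -0.1072, 0.1736]
tool_rot: [0.741, 0.672, 0.0, 0.0]
contact_force: [0.3, 0.6, -0.7]
opening: 0.0698
finger_force: 0.0
```

```bash
python3 - <<'E'
from h import *
pot(); i=cv2.imread
print(r.state()["tool_pos"], cam("wrist")[2].round(3).tolist(), ray("wrist",(254,193))[0])
E
```

```text
px [[283.0, 115.0], [279.0, 161.0], [232.0, 165.0], [225.0, 115.0]]
0.06 [[0.5274, -0.0426], [0.5208, -0.0826], [0.4793, -0.0822], [0.4783, -0.0378]] edges [0.0405 0.0415 0.0444 0.0494] mid [ 0.5014 -0.0613]
[ 0.49675113 -0.1068997   0.17255212] [[0.995, -0.097, -0.001], [-0.092, -0.944, 0.315], [-0.032, -0.314, -0.949]] [ 0.50482714 -0.02549549  0.31493342]
```

The far edge is back exactly where it started, so the pot did tip about 8° and then fell back. Pushing works, so I'll repeat it and follow the arc all the way over.

Request:
creep_tool(offsets=[-0.24,0,0,0,0.03,0,0,0.6,0,0.03,0,0,0.7,0,0.03,0,0,0.7,0,0.03,0,0,0.54,0,0.03,0.14,0,0,0,0.03,0.16,0,0,0,0.03])

```text
clock: 5.15
tool_pos: [0.497, -0.1036, 0.0459]
tool_rot: [0.741, 0.672, -0.0, -0.001]
contact_force: [0.7, -1.4, 0.5]
opening: 0.0301
finger_force: 1.1
```

Request:
creep_tool(offsets=[0.09,0,-0.084,0,0.03,0.09,0,-0.082,0,0.03,0.1,0,-0.068,0,0.03,0.104,0,-0.066,0,0.03,0.112,0,-0.05,0,0.03,0.114,0,-0.044,0,0.03,0.12,0,-0.03,0,0.03,0.12,0,-0.024,0,0.03,0.12,0,-0.01,0,0.03,0.12,0,0,0,0.03])

```text
clock: 6.15
tool_pos: [0.5027, -0.0489, 0.0691]
tool_rot: [0.741, 0.672, -0.0, -0.0]
contact_force: [-0.0, 0.2, -0.1]
opening: 0.0302
finger_force: 0.0
```

Request:
creep_tool(offsets=[0,0,0,0,0.03,0,0,-0.6,0,0.03,-0.8,0,-0.8,0,0.03,-0.8,0,-0.8,0,0.03,0,0,0,0,0.03])

```text
clock: 6.65
tool_pos: [0.4977, -0.1236, 0.1741]
tool_rot: [0.741, 0.671, 0.001, 0.004]
contact_force: [1.0, -0.1, -0.2]
opening: 0.0303
finger_force: 0.0
```

```bash
python3 - <<'E'
from h import *
cv2.imwrite("pics/t2.png",np.hstack([cv2.resize(r.capture("side")[190:280,200:320],(400,300),interpolation=2),cv2.resize(r.capture("wrist"),(400,300))]));pot((.052,))
E
```

```text
px [[284.0, 34.0], [283.0, 99.0], [225.0, 99.0], [224.0, 35.0]]
0.052 [[0.5341, 0.0157], [0.5278, -0.0418], [0.4781, -0.0369], [0.483, 0.0198]] edges [0.0578 0.05   0.0569 0.0513] mid [ 0.5058 -0.0108]
```

View pics/t2.png

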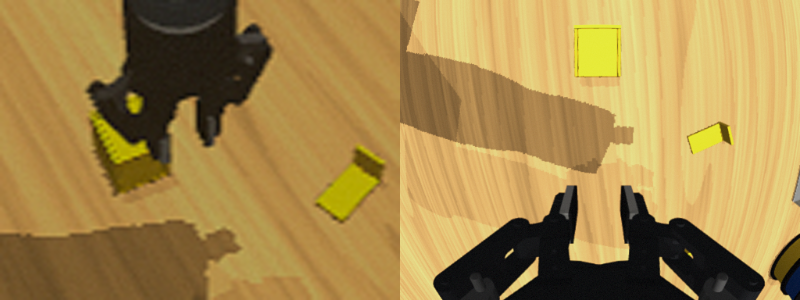

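The pot is now on its side, 60 x 52 mm as seen from above. Its closed bottom faces away (+y) and the mouth faces the fingers; its centre is (0.506, -0.011). I'll push the mouth rim the same way to stand it up.

Converted, -0.0024 m is -0.048, 0.0416 m is 0.832.

Request:
creep_tool(offsets=[0.6,-0.048,0.4,0,0.03,0.5,0,0.6,0,0.03,0,0,0.8,0,0.03,0,0,0.832,0,0.03,0.16,0,0,0,0.03,0.16,0,0,0,0.03])

```text
clock: 7.4
tool_pos: [0.4995, -0.0476, 0.0379]
tool_rot: [0.74, 0.672, -0.001, -0.001]
contact_force: [-0.0, -0.6, 0.4]
opening: 0.0303
finger_force: 0.4
```

Request:
creep_tool(offsets=[0.088,0,-0.098,0,0.03,0.088,0,-0.096,0,0.03,0.1,0,-0.082,0,0.03,0.106,0,-0.08,0,0.03,0.114,0,-0.064,0,0.03,0.116,0,-0.06,0,0.03,0.124,0,-0.04,0,0.03,0.126,0,-0.04,0,0.03,0.128,0,-0.02,0,0.03,0.13,0,-0.02,0,0.03])

```text
clock: 8.4
tool_pos: [0.5062, 0.0071, 0.0695]
tool_rot: [0.741, 0.672, 0.0, 0.001]
contact_force: [-1.9, -1.0, 11.2]
opening: 0.0303
finger_force: 4.4
```

Request:
creep_tool(offsets=[0.12,0,0,0,0.03,0,0,0,0,0.03,0,0,-0.6,0,0.03,-0.8,0,-0.8,0,0.07,-0.6,0,-0.6,0,0.07,0,0,0,0,0.07])

```text
clock: 9.0
tool_pos: [0.5017, -0.0547, 0.1675]
tool_rot: [0.741, 0.671, 0.002, 0.003]
contact_force: [0.2, 0.3, 0.3]
opening: 0.0699
finger_force: 0.0
```

```bash
python3 - <<'E'
from h import *
i=r.capture("wrist");cv2.imwrite("pics/t3.png",np.hstack([cv2.resize(r.capture("side")[190:280,200:320],(400,300),interpolation=2),cv2.resize(i,(400,300))]));pot((.052,.06))
E
```

```text
px [[290.0, 45.0], [289.0, 105.0], [229.0, 105.0], [228.0, 45.0]]
0.052 [[0.5416, 0.0723], [0.536, 0.0207], [0.4856, 0.0255], [0.4901, 0.0771]] edges [0.0519 0.0506 0.0518 0.0517] mid [0.5133 0.0489]
0.06 [[0.5405, 0.071], [0.5351, 0.021], [0.4863, 0.0257], [0.4907, 0.0756]] edges [0.0503 0.049  0.0502 0.0501] mid [0.5132 0.0483]
```

View pics/t3.png

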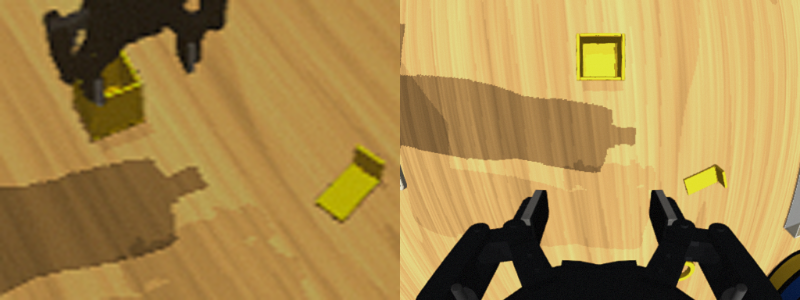

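The pot now stands mouth-up on the bench, centred at about (0.513, 0.048). I'll turn the gripper so its fingers sit at the pot's left and right sides and don't block the lens, then hover over it.

Converted, -0.142 rad is -2.84.

Request:
creep_tool(offsets=[0,0,0,-2.84,0.08,0,0,0,-2.84,0.08,0,0,0,-2.84,0.08,0,0,0,-2.84,0.08,0,0,0,-2.84,0.08,0,0,0,-2.84,0.08,0,0,0,-2.84,0.08,0,0,0,-2.84,0.08,0,0,0,-2.84,0.08,0,0,0,-2.84,0.08], quiet=true)

```text
ok
```

Request:
creep_tool(offsets=[0,0,0,-2.84,0.08,0,0.7,-0.4,0,0.08,0,0.7,-0.4,0,0.08,0,0.68,-0.4,0,0.08,0,0,0,0,0.08,0,0,0,0,0.08])

```text
clock: 10.75
tool_pos: [0.5105, 0.0527, 0.2226]
tool_rot: [0.051, 0.999, 0.0, -0.001]
contact_force: [0.3, -0.5, -0.5]
opening: 0.0803
finger_force: 0.0
```

```bash
python3 - <<'E'
from h import *
s=r.state(); print(s["joint_positions"].round(2), s["tool_pos"])
cv2.imwrite("pics/w4.png",r.capture("wrist")); cv2.imwrite("pics/s4.png",r.capture("side"))
pot(); M=R.from_quat(s["tool_rot"]).as_matrix(); print(M[:,0].round(3))
E
```

```text
[-0.06  0.2  -0.08  1.29  0.    0.04] [0.51049729 0.05268244 0.22255402]
px [[440.0, 73.0], [485.0, 109.0], [482.0, 118.0], [441.0, 88.0]]
0.06 [[0.4088, 0.2766], [0.4501, 0.3512], [0.4617, 0.3456], [0.4264, 0.2769]] edges [0.0852 0.0129 0.0772 0.0176] mid [0.4367 0.3126]
[-0.995  0.103  0.002]
```

View pics/w4.png

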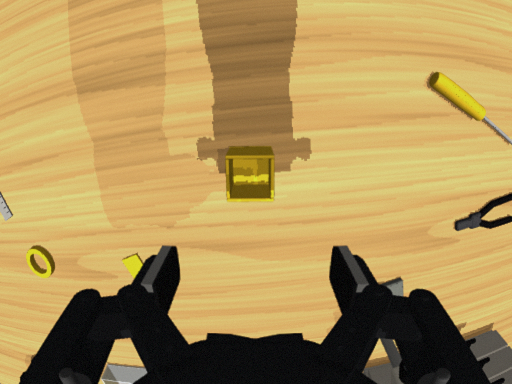

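The hover view shows the open mouth with rim corners at about (226,157), (274,157), (275,201) and (227,201). The camera stand is hidden behind the right finger.

```bash
python3 - <<'E'
from h import *
i=cv2.imread("pics/w4.png"); m=cv2.inRange(cv2.cvtColor(i,cv2.COLOR_BGR2HSV),(20,120,20),(38,255,255))[130:215,210:290]
print(m.any(0).nonzero()[0][[0,-1]]+210,m.any(1).nonzero()[0][[0,-1]]+130)
p=plane("wrist",[(226,157),(275,157),(275.5,201.5),(226.5,201.5)],.06)[:,:2]
c=p.mean(0);print(p.round(4).tolist(),c, np.linalg.norm(p-np.roll(p,-1,0),axis=1))
s=r.state();M=R.from_quat(s["tool_rot"]).as_matrix(); print("to go tool",M.T@np.r_[c-s["tool_pos"][:2],.016-s["tool_pos"][2]])
E
```

```text
[210 289] [137 214]
[[0.4877, 0.0242], [0.4932, 0.0752], [0.5424, 0.0715], [0.5368, 0.0182]] [0.5150086  0.04726679] [0.05124742 0.04943401 0.05357357 0.04948062]
to go tool [-0.00548594 -0.00310422  0.20631677]
```

Request:
creep_tool(offsets=[-0.09,-0.08,0.4,0,0.08,0,0,0.8,0,0.08,0,0,0.8,0,0.08,0,0,0.8,0,0.08,0,0,0.6,0,0.08,0,0,0.4,0,0.08,0,0,0.326,0,0.08,0,0,0,0,0.08])

```text
clock: 11.7
tool_pos: [0.5131, 0.046, 0.0148]
tool_rot: [0.054, 0.999, 0.0, -0.003]
contact_force: [-1.1, -0.1, 0.3]
opening: 0.08
finger_force: 0.0
```

Request:
creep_tool(offsets=[0,0,0,0,0.065,0,0,0,0,0.057,0,0,0,0,0.05,0,0,0,0,0.045,0,0,0,0,0.045,0,0,0,0,0.045,0,0,0,0,0.045,0,0,0,0,0.045])

```text
clock: 12.5
tool_pos: [0.5157, 0.0465, 0.0184]
tool_rot: [0.053, 0.999, -0.0, 0.001]
contact_force: [-0.6, -1.2, 6.4]
opening: 0.0514
finger_force: 63.0
```

Request:
creep_tool(offsets=[0,0,0,0,0.045,0,0,0,0,0.045,0,0,0,0,0.045])

```text
clock: 12.8
tool_pos: [0.5157, 0.0465, 0.0184]
tool_rot: [0.053, 0.999, -0.0, 0.001]
contact_force: [-0.9, -1.4, 6.7]
opening: 0.0514
finger_force: 63.0
```

Request:
creep_tool(offsets=[0,0,-0.2,0,0.045,0,0,-0.6,0,0.045,0,0,-0.6,0,0.045,0,0,-0.6,0,0.045,0,0,-0.6,0,0.045,0,0,-0.4,0,0.045,0,0,-0.16,-2.76,0.045,0,0,0,-2.74,0.045,0,0,0,0,0.045,0,0,0,0,0.045])

```text
clock: 13.8
tool_pos: [0.5148, 0.0468, 0.1756]
tool_rot: [-0.083, 0.997, 0.0, -0.0]
contact_force: [0.7, -0.3, -0.8]
opening: 0.0517
finger_force: 62.6
```

```bash
python3 - <<'E'
from h import *
s=r.state();M=R.from_quat(s["tool_rot"]).as_matrix(); t=np.r_[np.array([.731,.219])-.15*np.array([np.cos(.177),np.sin(.177)]),0]
print(M.round(3).tolist(), "go",M.T@(t-s["tool_pos"]*[1,1,0]))
E
```

```text
[[-0.986, -0.164, -0.0], [-0.164, 0.986, 0.0], [0.0, 0.0, -1.0]] go [-9.15817190e-02  1.32523520e-01  8.40371628e-06]
```

Careful with the scale: shifts go in shares of 50 mm and turns go in units of 0.05 rad. That gives: 0.029 m is 0.58, 0.022 m is 0.44.

Request:
creep_tool(offsets=[-0.16,0.23,0,0,0.045,-0.3,0.44,0.06,0,0.045,-0.4,0.58,0.08,0,0.045,-0.4,0.58,0.08,0,0.045,-0.3,0.44,0.08,0,0.045,-0.18,0.25,0,0,0.045,-0.09,0.13,0,0,0.045,0,0,0,0,0.045,0,0,0,0,0.045])

```text
clock: 14.7
tool_pos: [0.5827, 0.1921, 0.1605]
tool_rot: [-0.084, 0.996, -0.0, -0.0]
contact_force: [-1.0, 0.6, -0.9]
opening: 0.0514
finger_force: 62.7
```

```bash
python3 - <<'E'
from h import *
s=r.capture("side");t=r.capture("top");cv2.imwrite("pics/s5.png",s);cv2.imwrite("pics/t5.png",t)
cv2.imwrite("pics/f.png",np.hstack([cv2.resize(s[95:185,200:320],(800,600),interpolation=2)[:, :],])); cv2.imwrite("pics/g.png",np.vstack([cv2.resize(s[95:185,200:320],(400,300),interpolation=2),cv2.resize(t[95:185,165:285],(400,300),interpolation=2)]))
q=r.state();print(q["tool_pos"],q["tool_rot"],q["opening"])
for n in("side","top"):
  for nm,p in(("mid",[.5834,.1926,.172]),("lens",[.731,.219,.172])):
    c,f,M=cam(n);v=M@np.array(p)+c["tvec"];print(n,nm,v[:2]/v[2]*f+[c["cx"],c["cy"]])
E
```

```text
[0.5827294  0.19181971 0.16071624] [-8.38608952e-02  9.96477464e-01 -6.52066016e-05  9.62814235e-05] 0.051820863870158364
side mid [226.79372722 148.24272537]
side lens [263.31815368 127.48631576]
top mid [203.97107166 184.31337117]
top lens [192.82844581 141.26258759]
```

View pics/f.png

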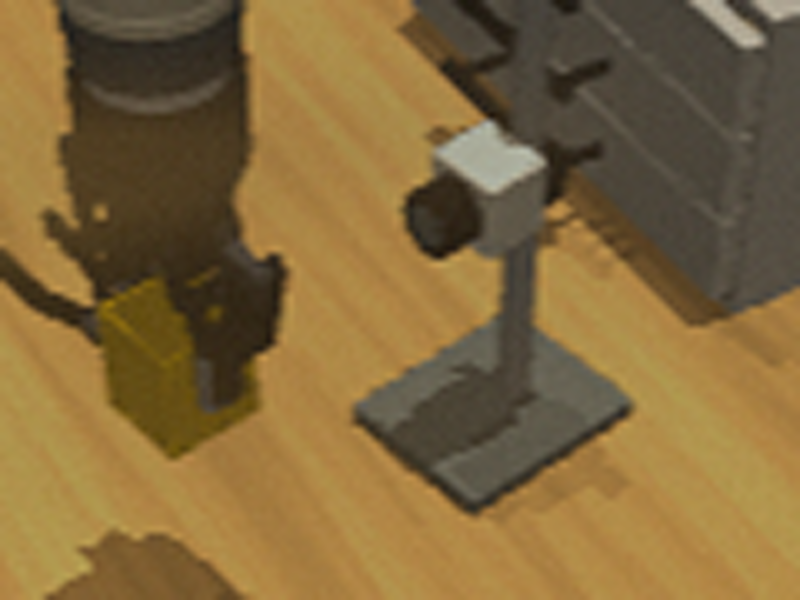

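The close-up shows the lens glass at about (263.7,127.5) in side pixels, against (263.3,127.5) predicted. The pot outline is centred at about (227,149), against (226.8,148.2) predicted. It is level, mouth-up and clear of everything but the gripper. I'll let it settle briefly and hand it in.

Request:
creep_tool(offsets=[0,0,0,0,0.045,0,0,0,0,0.045,0,0,0,0,0.045,0,0,0,0,0.045,0,0,0,0,0.045])

```text
clock: 15.3
tool_pos: [0.5829, 0.1927, 0.1604]
tool_rot: [-0.084, 0.996, 0.0, -0.0]
contact_force: [0.3, -0.8, -0.8]
opening: 0.0515
finger_force: 62.7
```

```bash
python3 -c "
from workcell import r
print(r.job_done())"
```

```text
the job is handed in; nothing more can be done
None
```

The pot was tipped over twice to stand mouth-up on the bench, then lifted. It is now held still, level and mouth-up, about 15 cm in front of the lens at lens height (within about 2 mm by my camera check). The job was handed in at 15.3 s, with no verdict returned.

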